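# Clamp a deep-well block in the bench shaker

### The job

Clamp the white deep-well block on the bench shaker: squeeze the sliding jaw's lock lever against its grip post and keep it squeezed while you slide the jaw along, pushing the block right up to the fixed end stop and going on until the jaw's spring pad is pressed more than half-way in. Then let go so that the jaw locks there with the block held tight, and back the hand away. Do not crush the block, and leave the other things on the bench where they are.

Things in the scene. Friction and masses are not known exactly. Their poses are not given: they have to be found in the camera images.
- shaker: Bench shaker, fixed: white housing 280 x 340 x 100 mm, aluminium deck on top 100 mm above the bench. Origin: centre of its underside; x runs from its front panel (towards the robot) to its back, y is the way the jaw slides to clamp, z up. Two 8 mm high lips along y, at x = -42 and x = 102 mm, guide the block with 4 mm play on each side.
- stop (a point): Middle of the face of the fixed end stop, an aluminium plate 130 x 12 x 34 mm standing on the deck at the shaker's +y end; the face looks to -y. Axes as the shaker's. This point is at x = 30, y = 125 mm, z = 117 mm of the shaker.
- cover_edge (a point): Middle of the lower front edge of the clear, rigid splash cover, a plate 252 x 370 x 5 mm level over the deck, 292 mm above the bench, on two thin posts at the back corners. It reaches from here to the shaker's back; the front is open. It hangs over the grip, so a vertical tool cannot reach the grip; come from the front, tilted. Axes as the shaker's.
- grip (a point): Where to take the jaw's grip: 174 mm above the bench, moves with the jaw, axes as the shaker's. Here stand a grip post (-y side, aluminium, 24 mm wide, 12 thick along y, fixed on the jaw) and the lock lever (+y side, dark steel, 24 wide, 8 thick). This point is midway between their outer faces when squeezed: 26 mm over both, 38 when free (only the lever moves).
- grip_top (a point): Top end of the grip post (90 mm long). Post and lever lean 30 degrees from vertical towards the shaker's -x, tops nearest the robot: a tool pointing down and 30 degrees forward to +x lies along them, its fingers closing along y. The grip point is 25 mm below this end along the post, the carriage 65 mm below the grip point.
- tab (a joint): Lock lever, hinged at its foot, rad: 0 = free, sprung out; 0.22 = squeezed to its limit beside the post. At the grip it takes 3 N to start, 7 N fully. Its pawl drops between the teeth of a rack on the deck (6 mm pitch) and locks the jaw both ways; clear of the teeth above about 0.17. After release it returns to near 0 only when the pawl is in a gap.
- jaw (a joint): Position of the sliding jaw along the shaker's y, in m: grows as it slides towards the end stop, 0 to 0.16. Slides with about 1 N when unlocked. At jaw = 0 the grip point is at y = -114 mm of the shaker.
- pad (a joint): Spring pad (black rubber plate 70 x 30 mm) on the jaw's face towards the block, in m: 0 = fully out, 0.016 = pushed in to its limit. Pushing back with 2.6 N at 0 rising to 13 N at 0.016. When the jaw is let go it may spring back up to 6 mm until its pawl finds the next gap, and the pad comes out by as much.
- pad_face (a point): Centre of the pad's front face, which meets the block; its axes are parallel to the shaker's. With the pad fully out it is 19 mm further along y than the grip point.
- block_center (a point): Centre (half-way up) of the white deep-well block, 127.5 mm along its x, 85.5 mm along its y, 44 mm high, about 0.25 kg, lying loose on the shaker's deck between jaw and end stop, its 127.5 mm side facing the jaw. Against the end stop its centre is at y = 82 mm of the shaker.
- rack_a: Bystander: yellow tube rack 85 x 125 x 39 mm in front of the shaker. Origin: centre of the underside, as for all the bystanders.
- rack_b: Bystander: yellow tube rack 85 x 125 x 39 mm.
- tipbox: Bystander: grey and white box 85 x 122 x 65 mm beside the shaker.
- reagent: Bystander: white reagent bottle, 70 mm across, 140 mm high.
- pen_cup: Bystander: black pen cup, 80 mm across, 140 mm high with its pens.
- beaker: Bystander: glass beaker, 80 mm across, 95 mm high.

How it is judged:
On the way, in this order (a step that is already met when the one before it is completed fails the run):
1. the lock lever is squeezed (value of joint tab above 0.16 rad), for 0.2 s.
2. with the lever still squeezed, the jaw has pushed the block to the end stop and its pad is pressed in by more than 7.5 mm (value of joint tab above 0.12 rad and value of joint pad above 0.0075 m and y of block_center in the frame of shaker above 0.079 m), for 0.1 s.
At the end, for the whole second after the job is handed in: The block lies flat on the deck within 3 mm of the end stop, the spring pad is still pressed in by more than 3 mm, the lock lever has sprung back (below 0.04 rad) with its pawl between two teeth, and the jaw is at rest (y of block_center in the frame of shaker between 0.079 and 0.086 m and z of block_center in the frame of shaker below 0.126 m and angle between block_center's own z axis and vertical below 0.06 rad and value of joint pad above 0.003 m and value of joint tab below 0.04 rad and velocity of joint jaw between -0.005 and 0.005 m/s); the robot touches nothing.
It fails at once if the block is crushed: the forces of all its contacts (jaw, stop, deck) add up to more than 80 N, about 38 N of clamping (contact force between block and anything else above 80 N).
It fails at once if a bystander is moved by more than 30 mm (distance of any of rack_a, rack_b, tipbox, reagent, pen_cup, beaker from where it was at the start of the episode above 0.03 m).
It also fails if it takes over 37 s, if anything falls off the work surface, if the arm or the gripper's body presses on something with over 40 N, if the wrist force passes 120 N, or if a joint passes its speed limit or range.

### The arm

A 6-joint arm with a two-finger parallel gripper is mounted at the origin on the work surface. World frame = base frame: x ahead of the robot, y to its left, z up, the work surface at z = 0. Lengths are in m, angles in rad, forces in N, time in s.
With the tool pointing down it reaches from about 0.375 to 0.9 m from the base axis. Payload 3.1 kg.
Tool frame: the origin (TCP) lies at the very end of the fingers, on their centre line; the grasp point (between the pads) lies 19 mm behind it; z points along the fingers, y is the line along which they close (so a half turn about z gives the same grasp; the last joint's range is limited). The gripper opens to 85 mm and grips with 20 to 120 N. Pads are 22 mm wide; open, the fingers measure 114 mm over their backs; the gripper's body (76 mm by 85 mm) begins 54 mm behind the grasp point. The pads swing forward as they close: fully open they stand 13 mm farther back than shut.
Start: joints at [1.069, 0.527, 1.433, -0, 1.181, -0.178], TCP at [0.198, 0.593, 0.231] pointing down, gripper open.
Joint ranges: [-3.08, 3.08], [-0.75, 2.2], [0.22, 2.44], [-1.43, 4.57], [0, 2.65], [-2.85, 2.85]. Speed limits (rad/s): [2.79, 2.79, 3.14, 3.14, 3.14, 3.14].

### API

Orientations are given as a unit quaternion [x, y, z, w].
In Python, from station import readout, cams, sign_off gives the robot as it stands.
- The arm moves only by the tool send_rows, never from a script. Its argument "commands" is text: rows parted by semicolons, each of 5 numbers parted by spaces: the finger opening in mm, from 0 to 85.4, then the shift along the tool's x, y, z each as a share of 0.02 m, from -1 to 1, then the turn about the tool's z as a share of 4 degrees, from -1 to 1. In form: grip dx dy dz spin; .... A call has 1 to 20 rows; each row shifts and turns the commanded pose from where the row before left it, along the tool's axes as they then stand; what a row does not reach is not made up. A row lasts 1/12 s, in which the tool goes at most 41.7 mm and 7.16 degrees, less where a joint would pass 70% of its speed; a pose out of reach is approached as far as the arm can. A call with a number of a shift or a turn outside -1 to 1 is refused whole. A call with a gripper value outside its range is refused whole. The fingers move at their own pace and stop on an object; "grip_force" is the grip in N (left out, the last holds). Time passes only in rows, so rows that do not move let the fingers close. It gives the time, the measured TCP pose, the force, the opening and the grip force at its end, in the units of the state.
- readout.sense(): the state, without advancing time (a new reading comes with each control period).
- cams.snapshot(name): name is "scene" or "side" or "wrist"; returns a dict with "pixels" (400x640x3 uint8, red, green, blue), "intrinsics" (3x3 intrinsics, pixels), "eye" and "rotation" of the camera in the world. Camera axes: x right, y down, z forward; pixel columns grow to the right and rows downward; lengths in m; the calibration is good to about 2 mm. The wrist camera is an equidistant fisheye: a pixel r from the principal point sees the ray r / f radians off the axis. A picture is of the moment at which its call begins. There is no depth.
- sign_off(): hands the job in; it is judged then, once.
The state is a dict: "t": time; "q": joint angles; "qd": joint speeds; "tau": joint torques, N m; "tcp_pos": TCP position; "tool_rot": TCP orientation; "force": force on the tool from outside, world axes, zero at the start; "ft_torque": the same for the moment, N m; "finger_gap": opening from 0.0 (shut) to 1.0 (fully open); "gripper_force": force on a finger pad.
Only numpy, scipy, OpenCV 4.12 (cv2) and the standard library are available. Lean on these libraries where they do the work, as an engineer would, in place of code of your own. Each camera call takes 0.05 s, during which the arm holds its last target. There are 200 camera calls.

## Working session

There is one attempt and no reset: what is moved stays moved. The work goes in short steps, Python scripts to look and compute and a tool call to move; the robot and the scene stay as the last step left them, time stands still between calls to the robot, and variables do not carry over. Pictures are saved under pics/ and viewed, at most 12 in all, crops included, and the job is handed in when it is done.

Besides the shell and the picture viewer there is one more tool, called after "Request:" in YAML: its name, and indented under it one key for each argument. send_rows: Moves the arm, as the interface text tells. Its arguments: {"type":"object","properties":{"commands":{"type":"string"},"grip_force":{"type":"number"}},"required":["commands"]}

```bash
ls; mkdir -p pics; cat > h.py <<'E'
from station import readout, cams, sign_off
import numpy as np, cv2
def snap(n,fn):
    s=cams.snapshot(n); cv2.imwrite('pics/'+fn+'.png',s['pixels'][...,::-1]); np.savez('pics/'+fn+'.npz',**s); return s
E
python3 - <<'E'
from h import *
for n in('scene','side'):
    s=snap(n,n+'0'); print(n,s['intrinsics'].tolist(),s['eye'],s['rotation'].tolist())
print(readout.sense())
E
```

```text
pics
scene [[504.4608667563572, 0.0, 320.1603254487647], [0.0, 504.4608667563572, 196.70787390348644], [0.0, 0.0, 1.0]] [ 1.06982611 -0.06784901  1.59069279] [0.7439754191657968, 0.648812698045342, -0.10813177078891086, -0.1176867820881147]
side [[400.75845168822786, 0.0, 308.3607597595449], [0.0, 400.75845168822786, 194.93696348853553], [0.0, 0.0, 1.0]] [ 0.36317199 -0.33202922  1.43587236] [0.9461399436864377, -0.2858335768641546, 0.045346305921060336, -0.14512782585493847]
{'t': 0.1, 'q': array([ 1.06950998e+00,  5.28402676e-01,  1.43375586e+00,  2.81551682e-05,
        1.18141806e+00, -1.78532401e-01]), 'qd': array([-0.00049996, -0.00211572, -0.00307673,  0.00174242, -0.00026029,
        0.00037224]), 'tau': array([-1.25468490e-03, -4.43305278e+01, -1.78584981e+01, -2.76324581e-04,
        3.89687513e-03,  7.24202522e-06]), 'tcp_pos': array([0.19790954, 0.59216546, 0.23041919]), 'tool_rot': array([ 1.60682650e-01,  9.87005624e-01, -9.30875859e-04, -3.42998768e-04]), 'force': array([ 0.82456647, -0.551817  , -0.81624021]), 'ft_torque': array([ 0.03819744, -0.016744  ,  0.03442885]), 'gripper_force': 0.0, 'finger_gap': 1.001698855917933}
```

View pics/scene0.png

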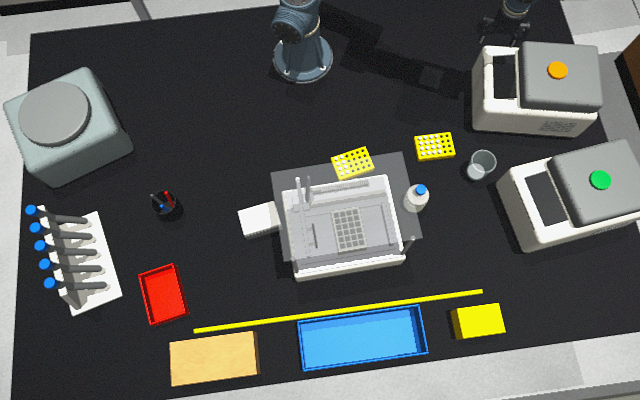

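View pics/side0.png

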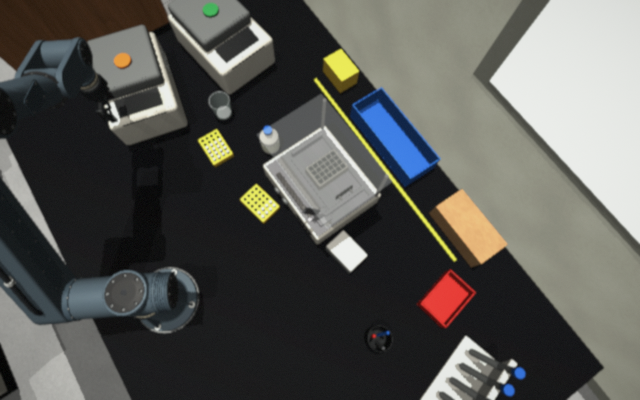

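The scene view shows the shaker at about (340,230), with the jaw grip near (300,190), the block's wells at (349,228) and the reagent bottle at (418,197). In the side view the shaker is at about (325,180), with the grip near (310,210). I'll enlarge both.

```bash
python3 - <<'E'
from h import *
a=cv2.imread('pics/scene0.png')[145:285,260:440]; b=cv2.imread('pics/side0.png')[115:250,250:400]
cv2.imwrite('pics/c1.png',cv2.resize(a,None,fx=4.25,fy=4.25,interpolation=cv2.INTER_CUBIC))
cv2.imwrite('pics/c2.png',cv2.resize(b,None,fx=4.25,fy=4.25,interpolation=cv2.INTER_CUBIC))
E
```

```text
(no output)
```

View pics/c1.png

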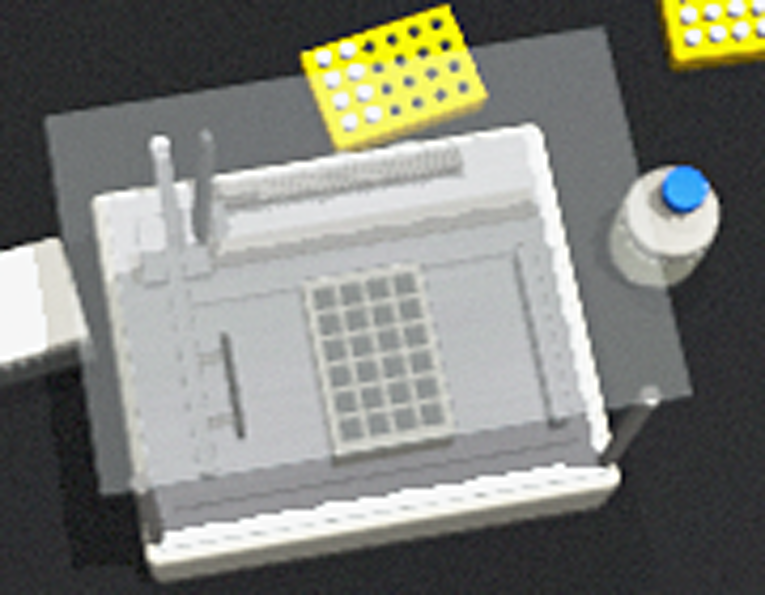

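View pics/c2.png

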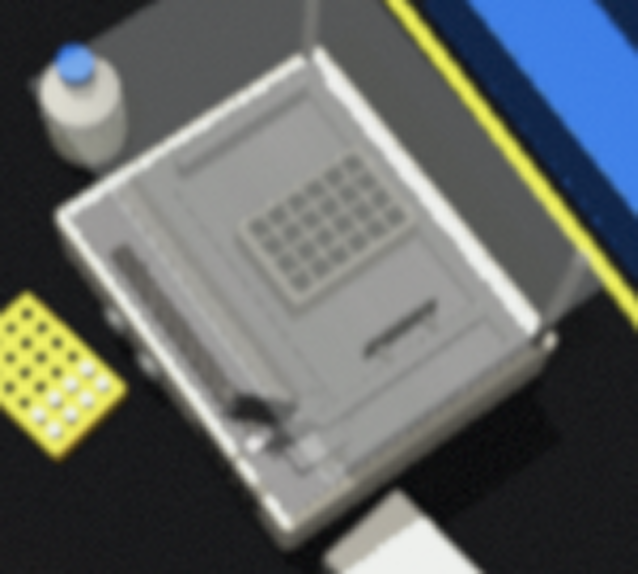

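The crops show the housing top corners: in the scene crop (95,198), (540,125), (612,475), (148,548), in the side crop (62,213), (285,530), (545,345), (312,52). The post top is at (160,143) in the scene crop and about (255,440) in the side crop. The block's top corners are at (305,282), (418,263), (452,440), (335,458).

```bash
cat >> h.py <<'E'
from scipy.spatial.transform import Rotation as R
def cast(s,uv,z):
    uv=np.atleast_2d(uv); K=s['intrinsics']; d=np.c_[uv,np.ones(len(uv))]@np.linalg.inv(K).T
    r=s['rotation']; M=R.from_quat(r).as_matrix() if r.size==4 else r
    d=d@M.T; return s['eye']+d*((z-s['eye'][2])/d[:,2])[:,None]
E
python3 - <<'E'
from h import *
np.set_printoptions(precision=4,suppress=True)
A=np.load('pics/scene0.npz');B=np.load('pics/side0.npz')
ca=lambda p:(np.array(p,float)+.5)/4.25-.5+[260,145]
cb=lambda p:(np.array(p,float)+.5)/4.25-.5+[250,115]
a=cast(A,ca([(95,198),(540,125),(612,475),(148,548)]),.1)
b=cast(B,cb([(285,530),(62,213),(312,52),(545,345)]),.1)
for p in(a,b):
    print(p[:,:2], np.linalg.norm(p-np.roll(p,-1,0),axis=1), p.mean(0))
    for i,j in((0,1),(3,2),(0,3),(1,2)):
        d=p[j]-p[i]; print(np.degrees(np.arctan2(d[1],d[0])))
print('blk',cast(A,ca([(305,282),(418,263),(452,440),(335,458)]),.144))
print('blkB',cast(B,cb([(300,307),(240,228),(352,152),(415,220)]),.144))
print('post',cast(A,ca([(160,143),(207,135)]),.196),cast(B,cb([(255,440),(235,403)]),.196))
print('rackA',cast(A,ca([(303,52),(448,8),(485,100),(340,148)]),.039))
print('bottle',cast(A,ca([(686,190)]),.14),cast(B,cb([(75,65)]),.14))
E
```

```text
[[ 0.5428 -0.1291]
 [ 0.5312  0.205 ]
 [ 0.7979  0.2088]
 [ 0.8046 -0.1211]] [0.3343 0.2667 0.33   0.262 ] [0.6691 0.0409 0.1   ]
91.97795911236828
91.16594064988267
1.7445928918625602
0.8152049279739244
[[ 0.5359 -0.1301]
 [ 0.5307  0.1981]
 [ 0.7907  0.2058]
 [ 0.8001 -0.1207]] [0.3282 0.2601 0.3266 0.2644] [0.6644 0.0383 0.1   ]
90.90024433498046
91.64101334726283
2.039675708335791
1.7005556623958011
blk [[0.6409 0.0124 0.144 ]
 [0.638  0.0934 0.144 ]
 [0.767  0.0964 0.144 ]
 [0.7685 0.0149 0.144 ]]
blkB [[0.6413 0.0065 0.144 ]
 [0.6387 0.0895 0.144 ]
 [0.7527 0.0944 0.144 ]
 [0.7612 0.0166 0.144 ]]
post [[ 0.5428 -0.0759  0.196 ]
 [ 0.5414 -0.0428  0.196 ]] [[ 0.543  -0.0755  0.196 ]
 [ 0.5463 -0.0432  0.196 ]]
rackA [[0.4234 0.0433 0.039 ]
 [0.402  0.1618 0.039 ]
 [0.4829 0.1776 0.039 ]
 [0.5067 0.0603 0.039 ]]
bottle [[0.6091 0.2923 0.14  ]] [[0.6051 0.2898 0.14  ]]
```

Request:
send_rows:
  commands: "85 0 0 -1 -1;85 0 0 -1 -1;85 0 0 -1 -1;85 0 0 -1 -1;85 0 0 -1 -1;85 -0.4 -0.9 -0.5 0;85 -0.4 -0.9 -0.5 0;85 -0.4 -0.9 -0.5 0;85 -0.4 -0.9 -0.5 0;85 -0.4 -0.9 -0.5 0;85 -0.4 -0.9 0 0;85 -0.4 -0.9 0 0;85 -0.4 -0.9 0 0;85 -0.4 -0.9 0 0;85 -0.4 -0.9 0 0;85 -0.4 -0.9 0 0;85 -0.4 -0.9 0 0;85 -0.4 -0.9 0 0;85 -0.4 -0.9 0 0;85 -0.4 -0.9 0 0"

```text
t: 1.77
tcp_pos: [0.3252, 0.3249, 0.3809]
tool_rot: [-0.013, 1.0, -0.0, -0.0]
force: [0.3, 0.4, -0.9]
finger_gap: 0.993
gripper_force: 0.0
```

Request:
send_rows:
  commands: "85 -0.6 -1 -0.6 0;85 -0.6 -1 -0.6 0;85 -0.6 -1 -0.6 0;85 -0.6 -1 -0.6 0;85 -0.6 -1 -0.6 0;85 -0.6 -1 -0.6 0;85 -0.6 -1 -0.6 0;85 -0.6 -1 -0.6 0;85 -0.6 -1 -0.6 0;85 -0.6 -1 -0.6 0;85 -0.6 -1 -0.6 0;85 -0.6 -1 -0.6 0;85 -0.6 -1 -0.6 0;85 -0.6 -1 -0.6 0;85 -0.6 -1 -0.6 0;85 -0.6 -1 -0.6 0;85 -0.6 -1 -0.6 0;85 -0.6 -1 -0.6 0;85 -1 -1 -0.6 0;85 -1 -1 -0.6 0"

```text
t: 3.43
tcp_pos: [0.5919, -0.0681, 0.6219]
tool_rot: [-0.013, 1.0, 0.0, -0.0]
force: [0.7, 0.4, 0.5]
finger_gap: 0.994
gripper_force: 0.0
```

```bash
python3 -c "
from h import *
s=readout.sense();print(s['t'],s['q'],s['tcp_pos'],s['tool_rot'])"
```

```text
3.4333 [-3.01984324e-01  3.23289390e-01  7.49624666e-01  5.20839482e-05
  2.06904848e+00 -1.89879853e+00] [ 0.5918567  -0.0680951   0.62185381] [-1.30210146e-02  9.99915206e-01  7.90497345e-05 -1.68755960e-04]
```

Request:
send_rows:
  commands: "85 -0.7 0 -0.7 0;85 -0.7 0 -0.7 0;85 -0.7 0 -0.7 0;85 -0.7 0 -0.7 0;85 -0.7 0 -0.7 0;85 -0.7 0 -0.7 0;85 -0.7 0 -0.7 0;85 -0.7 0 -0.7 0;85 -0.7 0 -0.7 0;85 -0.7 0 -0.7 0;85 -0.7 0 -0.7 0;85 -0.7 0 -0.7 0"

```text
t: 4.43
tcp_pos: [0.6713, -0.0546, 0.6997]
tool_rot: [-0.013, 0.999, -0.004, 0.036]
force: [-1.3, 1.0, 0.3]
finger_gap: 0.994
gripper_force: 0.0
```

```bash
python3 -c "
from h import *
s=readout.sense();print(s['t'],s['q'],s['tcp_pos'],s['tool_rot'])"
```

```text
4.4333 [-0.25184142  0.52299915  0.21803667  0.0157558   2.32813656 -1.83780496] [ 0.67130947 -0.05460783  0.69965583] [-0.01319385  0.99924215 -0.00394649  0.03640699]
```

Request:
send_rows:
  commands: "85 -1 0 0 0;85 -1 0 0 0;85 -1 0 0 0;85 -1 0 0 0"

```text
t: 4.77
tcp_pos: [0.7171, -0.0502, 0.6644]
tool_rot: [-0.013, 0.999, -0.005, 0.05]
force: [-0.6, -0.5, 1.2]
finger_gap: 0.995
gripper_force: 0.0
```

```bash
cat > p.py <<'E'
from h import *
np.set_printoptions(precision=4,suppress=True)
s=readout.sense();M=R.from_quat(s['tool_rot']).as_matrix()
print(s['t'],s['q'],s['tcp_pos'],s['force'],s['finger_gap'],s['gripper_force']);print(M, 'tilt',np.degrees(np.arctan2(M[0,2],-M[2,2])))
E
python3 p.py
```

```text
4.7667 [-0.2311  0.5766  0.2193  0.019   2.2469 -1.8155] [ 0.7171 -0.0502  0.6644] [-0.6461 -0.5191  1.1527] 0.995332318239633 0.0
[[-0.9947 -0.0257  0.0993]
 [-0.0267  0.9996 -0.0082]
 [-0.099  -0.0108 -0.995 ]] tilt 5.698135572910222
```

Request:
send_rows:
  commands: "85 -1 0 -1 0;85 -1 0 -1 0;85 -1 0 -1 0;85 -1 0 -1 0;85 -1 0 -1 0;85 -1 0 -1 0"

```text
t: 5.27
tcp_pos: [0.7163, -0.0392, 0.6972]
tool_rot: [-0.013, 0.995, -0.009, 0.097]
force: [-0.1, -0.6, 0.3]
finger_gap: 0.993
gripper_force: 0.0
```

```bash
python3 p.py
```

```text
5.2667 [-0.2218  0.5344  0.218   0.0349  2.1957 -1.796 ] [ 0.7163 -0.0392  0.6972] [-0.1469 -0.5533  0.2705] 0.9932892509868435 0.0
[[-0.9808 -0.0246  0.1935]
 [-0.028   0.9995 -0.0146]
 [-0.193  -0.0198 -0.981 ]] tilt 11.15815936248721
```

Request:
send_rows:
  commands: "85 -1 0 -1 0;85 -1 0 -1 0;85 -1 0 -1 0;85 -1 0 -1 0;85 -1 0 -1 0;85 -1 0 -1 0;85 -1 0 -1 0;85 -1 0 -1 0;85 -1 0 -1 0;85 -1 0 -1 0;85 -1 0 -1 0;85 -1 0 -1 0"

```text
t: 6.27
tcp_pos: [0.6994, -0.0211, 0.7713]
tool_rot: [-0.013, 0.982, -0.014, 0.188]
force: [0.1, 0.1, 0.3]
finger_gap: 0.997
gripper_force: 0.0
```

```bash
python3 p.py
```

```text
6.2667 [-0.2141  0.4385  0.219   0.0666  2.1078 -1.7669] [ 0.6994 -0.0211  0.7713] [0.0672 0.0556 0.2783] 0.9967224311815549 0.0
[[-0.9289 -0.0209  0.3699]
 [-0.0312  0.9993 -0.0219]
 [-0.3691 -0.0318 -0.9288]] tilt 21.712303715638818
```

Request:
send_rows:
  commands: "85 -1 -0.5 -1 0;85 -1 -0.5 -1 0;85 -1 -0.5 -1 0;85 -1 -0.5 -1 0"

```text
t: 6.6
tcp_pos: [0.6868, -0.0548, 0.7997]
tool_rot: [-0.013, 0.975, -0.016, 0.22]
force: [-0.6, -0.1, 0.3]
finger_gap: 0.997
gripper_force: 0.0
```

```bash
python3 p.py
```

```text
6.6 [-0.283   0.4016  0.2192  0.109   2.0839 -1.8053] [ 0.6868 -0.0548  0.7997] [-0.585  -0.1467  0.2877] 0.9970896026781247 0.0
[[-0.9033 -0.0177  0.4287]
 [-0.0319  0.9992 -0.026 ]
 [-0.4279 -0.0372 -0.9031]] tilt 25.39321647142897
```

Request:
send_rows:
  commands: "85 -1 0.8 -1 0;85 -1 0.8 -1 0;85 -1 0.8 -1 0;85 -1 0.8 -1 0;85 -1 0.8 -1 0"

```text
t: 7.02
tcp_pos: [0.6675, 0.0312, 0.8373]
tool_rot: [-0.013, 0.966, -0.017, 0.257]
force: [-0.2, 1.1, -0.7]
finger_gap: 0.999
gripper_force: 0.0
```

```bash
python3 p.py
```

```text
7.0167 [-0.1396  0.3509  0.2189  0.0484  2.0518 -1.7031] [0.6675 0.0312 0.8373] [-0.1999  1.0788 -0.7296] 0.9986559084845358 0.0
[[-0.8675 -0.016   0.4972]
 [-0.0336  0.9991 -0.0265]
 [-0.4963 -0.0397 -0.8673]] tilt 29.82354413569114
```

Request:
send_rows:
  commands: "85 1 -0.18 0.72 0;85 1 -0.18 0.72 0;85 1 -0.18 0.72 0;85 1 -0.18 0.72 0;85 1 -0.18 0.72 0;85 1 -0.18 0.72 0;85 1 -0.18 0.72 0;85 1 -0.18 0.72 0;85 1 -0.18 0.72 0;85 1 -0.18 0.72 0;85 1 -0.18 0.72 0;85 1 -0.18 0.72 0;85 1 -0.18 0.72 0;85 1 -0.18 0.72 0;85 1 -0.18 0.72 0;85 1 -0.18 0.72 0;85 1 -0.18 0.72 0;85 1 -0.18 0.72 0;85 1 -0.18 0.72 0;85 1 -0.18 0.72 0"

```text
t: 8.68
tcp_pos: [0.4638, -0.0625, 0.391]
tool_rot: [-0.013, 0.966, -0.018, 0.257]
force: [0.3, -0.3, -0.0]
finger_gap: 0.996
gripper_force: 0.0
```

```bash
cat >> p.py <<'E'
T=np.array([.5644,-.0685,.1575])
for b in(.15,.08,0): print(b,'tool delta/20mm',M.T@(T-b*M[:,2]-s['tcp_pos'])/.02)
print('slide dir',M.T@[-.0262,.9997,0])
E
python3 p.py
```

```text
8.6833 [-0.5234 -0.0809  1.9144  0.3016  0.8576 -2.2664] [ 0.4638 -0.0625  0.391 ] [ 0.3303 -0.2807 -0.0114] 0.9964553810931169 0.0
[[-0.8676 -0.0155  0.497 ]
 [-0.0336  0.9991 -0.0275]
 [-0.4961 -0.0405 -0.8673]] tilt 29.81561127137808
0.15 tool delta/20mm [1.4368 0.0969 5.1359]
0.08 tool delta/20mm [1.4368 0.0969 8.6359]
0 tool delta/20mm [ 1.4368  0.0969 12.6359]
slide dir [-0.0108  0.9992 -0.0405]
```

Request:
send_rows:
  commands: "85 0.2 0 0.95 0;85 0.2 0 0.95 0;85 0.2 0 0.95 0;85 0.2 0 0.95 0;85 0.2 0 0.95 0;85 0.2 0 0.95 0;85 0.2 0.1 0.95 0;85 0 0 0.95 0;85 0 0 0.9 0;85 0 0 0 0"

```text
t: 9.52
tcp_pos: [0.5246, -0.0659, 0.2277]
tool_rot: [-0.012, 0.967, -0.016, 0.255]
force: [-0.4, -0.6, 0.3]
finger_gap: 0.998
gripper_force: 0.0
```

```bash
python3 p.py; python3 - <<'E'
from h import *
s=snap('wrist','w1'); print(s['intrinsics'],s['eye'],s['rotation'])
s=snap('scene','s1')
cv2.imwrite('pics/s1c.png',cv2.resize(cv2.imread('pics/s1.png')[120:260,240:400],None,fx=4,fy=4,interpolation=cv2.INTER_CUBIC))
E
```

```text
9.5167 [-0.4472  0.2802  2.0552  0.5471  0.3742 -2.5121] [ 0.5246 -0.0659  0.2277] [-0.3534 -0.577   0.2737] 0.99821033227317 0.0
[[-0.8699 -0.0155  0.493 ]
 [-0.0323  0.9992 -0.0255]
 [-0.4922 -0.0382 -0.8697]] tilt 29.54897934507203
0.15 tool delta/20mm [-0.0001 -0.0271 -3.4602]
0.08 tool delta/20mm [-0.0001 -0.0271  0.0398]
0 tool delta/20mm [-0.0001 -0.0271  4.0398]
slide dir [-0.0095  0.9993 -0.0385]
[[309.70691629   0.         322.48552362]
 [  0.         309.70691629 199.24872494]
 [  0.           0.           1.        ]] [ 0.39144812 -0.06550811  0.31536973] [0.63974146 0.66081655 0.2672843  0.28742209]
```

View pics/w1.png

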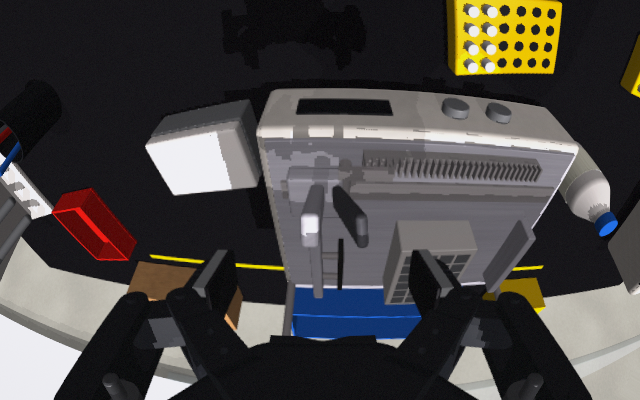

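View pics/s1c.png

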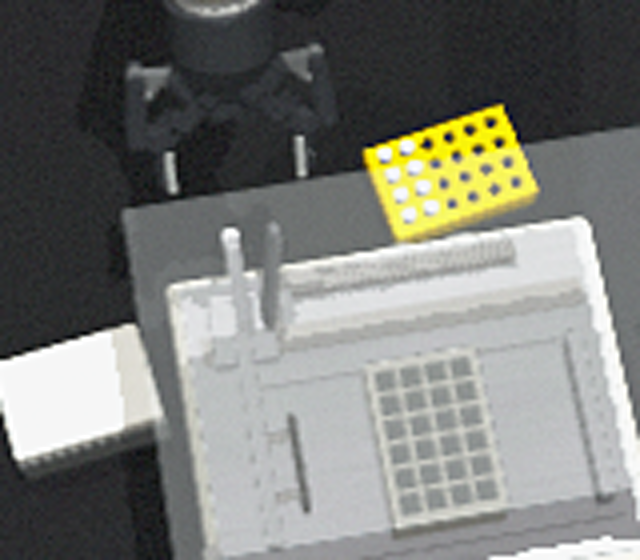

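The wrist view shows the post's top cap at about (312,227) and the lever's at about (360,238). Both sit between the open finger pads at (213,275) and (433,275).

```bash
python3 - <<'E'
from h import *
s=np.load('pics/w1.npz');K=s['intrinsics'];M=R.from_quat(s['rotation']).as_matrix()
st=readout.sense();Mt=R.from_quat(st['tool_rot']).as_matrix()
for uv in((302,217),(320,217),(311,237),(360,240),(312,227)):
    p=(np.array(uv)-K[:2,2])/K[0,0];th=np.linalg.norm(p);d=M@np.r_[p/th*np.sin(th),np.cos(th)]
    q=s['eye']+d*((.196-s['eye'][2])/d[2]); print(uv,q.round(4),'in tool',(Mt.T@(q-st['tcp_pos'])).round(4))
E
```

```text
(302, 217) [ 0.532 -0.08   0.196] in tool [ 0.0106 -0.0131  0.0336]
(320, 217) [ 0.5313 -0.0692  0.196 ] in tool [ 0.0109 -0.0024  0.0329]
(311, 237) [ 0.5515 -0.0748  0.196 ] in tool [-0.0065 -0.0083  0.0431]
(360, 240) [ 0.5528 -0.0431  0.196 ] in tool [-0.0087  0.0234  0.0429]
(312, 227) [ 0.5411 -0.0741  0.196 ] in tool [ 0.0025 -0.0074  0.0379]
```

Request:
send_rows:
  commands: "85 0 0 0.7 0;85 0 0 0.7 0;85 0 0 0.7 0;85 0 0 0.7 0;85 0 0 0.7 0;85 0 0 0.6 0;85 0 0 0 0"

```text
t: 10.2
tcp_pos: [0.5658, -0.0677, 0.1589]
tool_rot: [-0.013, 0.966, -0.017, 0.257]
force: [0.2, 0.7, 0.9]
finger_gap: 0.995
gripper_force: 0.0
```

Clean entry with no contact. Now I'll squeeze at 40 N.

Request:
send_rows:
  commands: "20 0 0 0 0;20 0 0 0 0;20 0 0 0 0;20 0 0 0 0;20 0 0 0 0;20 0 0 0 0;20 0 0 0 0;20 0 0 0 0;20 0 0 0 0;20 0 0 0 0;20 0 0 0 0;20 0 0 0 0"
  grip_force: 40

```text
t: 11.2
tcp_pos: [0.5645, -0.0667, 0.1598]
tool_rot: [-0.014, 0.966, -0.017, 0.257]
force: [-5.5, -0.0, 9.4]
finger_gap: 0.302
gripper_force: 39.7
```

```bash
python3 p.py; python3 -c "
from h import *
s=snap('scene','s2')"
```

```text
11.2 [-0.4077  0.4657  2.0357  0.8756  0.2285 -2.8253] [ 0.5645 -0.0667  0.1598] [-5.4957 -0.042   9.4276] 0.30170617303729114 39.73808026610641
[[-0.868  -0.0179  0.4963]
 [-0.0349  0.9991 -0.0249]
 [-0.4954 -0.0389 -0.8678]] tilt 29.764323717816193
0.15 tool delta/20mm [ 0.0629 -0.0872 -7.3991]
0.08 tool delta/20mm [ 0.0629 -0.0872 -3.8991]
0 tool delta/20mm [ 0.0629 -0.0872  0.1009]
slide dir [-0.0121  0.9993 -0.0379]
```

Request:
send_rows:
  commands: "20 0 0.2 -0.01 0;20 -0.01 0.4 -0.02 0;20 0 0.4 -0.015 0;20 -0.01 0.4 -0.015 0;20 0 0.4 -0.015 0;20 -0.01 0.4 -0.015 0;20 0 0.4 -0.015 0;20 -0.01 0.4 -0.015 0;20 0 0.4 -0.015 0;20 0 0.2 -0.01 0;20 0 0 0 0"

```text
t: 12.17
tcp_pos: [0.5619, 0.0061, 0.1598]
tool_rot: [-0.014, 0.966, -0.016, 0.256]
force: [-7.5, 1.1, 11.4]
finger_gap: 0.298
gripper_force: 39.0
```

```bash
python3 p.py
```

```text
12.1667 [-0.2386  0.4603  2.0507  0.6688  0.1515 -2.4772] [0.5619 0.0061 0.1598] [-7.5429  1.1296 11.3985] 0.29793254324191676 38.95049017039128
[[-0.8684 -0.0188  0.4956]
 [-0.0355  0.9991 -0.0243]
 [-0.4947 -0.0387 -0.8682]] tilt 29.718258571248438
0.15 tool delta/20mm [ 0.0816 -3.726  -7.2499]
0.08 tool delta/20mm [ 0.0816 -3.726  -3.7499]
0 tool delta/20mm [ 0.0816 -3.726   0.2501]
slide dir [-0.0128  0.9993 -0.0372]
```

Request:
send_rows:
  commands: "20 -0.01 0.2 -0.01 0;20 -0.01 0.4 -0.02 0;20 -0.01 0.4 -0.02 0;20 -0.01 0.4 -0.015 0;20 -0.01 0.4 -0.015 0;20 0 0.2 -0.01 0;20 0 0 0 0;20 0 0 0 0"

```text
t: 12.83
tcp_pos: [0.5605, 0.0459, 0.1598]
tool_rot: [-0.014, 0.967, -0.016, 0.255]
force: [-8.4, 1.2, 9.9]
finger_gap: 0.301
gripper_force: 39.0
```

Request:
send_rows:
  commands: "20 0 0.2 -0.01 0;20 0 0.1 0 0;20 0 0.1 -0.01 0;20 0 0 0 0;20 0 0 0 0"

```text
t: 13.25
tcp_pos: [0.5603, 0.0534, 0.1598]
tool_rot: [-0.013, 0.967, -0.017, 0.255]
force: [-6.9, 0.1, 8.2]
finger_gap: 0.3
gripper_force: 39.7
```

Request:
send_rows:
  commands: "20 0 0.1 -0.01 0;20 0 0.1 0 0;20 0 0.1 -0.01 0;20 0 0 0 0;20 0 0 0 0"

```text
t: 13.67
tcp_pos: [0.5601, 0.059, 0.1598]
tool_rot: [-0.013, 0.967, -0.017, 0.255]
force: [-7.1, -1.9, 7.6]
finger_gap: 0.299
gripper_force: 40.7
```

```bash
python3 p.py; python3 - <<'E'
from h import *
a=snap('scene','s3')['pixels'][145:285,260:440,::-1]; b=snap('side','d3')['pixels'][115:250,250:400,::-1]
cv2.imwrite('pics/s3c.png',cv2.resize(np.ascontiguousarray(a),None,fx=4.25,fy=4.25,interpolation=cv2.INTER_CUBIC))
E
```

```text
13.6667 [-0.1085  0.4628  2.0418  0.2302  0.1232 -1.9279] [0.5601 0.059  0.1598] [-7.0651 -1.9039  7.5518] 0.29911179180748954 40.68498358799843
[[-0.8692 -0.0172  0.4942]
 [-0.0343  0.9991 -0.0256]
 [-0.4933 -0.0392 -0.8689]] tilt 29.6304915588716
0.15 tool delta/20mm [ 0.0869 -6.37   -7.1302]
0.08 tool delta/20mm [ 0.0869 -6.37   -3.6302]
0 tool delta/20mm [ 0.0869 -6.37    0.3698]
slide dir [-0.0115  0.9992 -0.0386]
```

View pics/s3c.png

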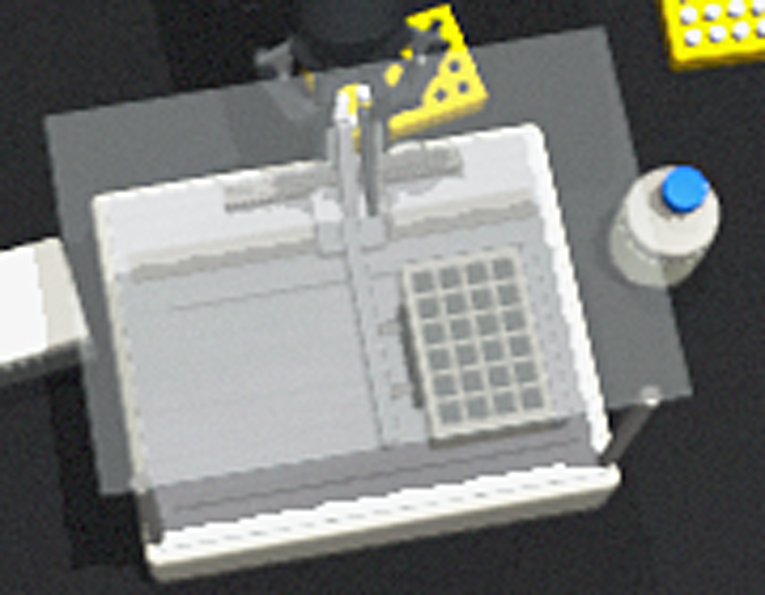

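The block is now at or very near the stop, with its right edge at (520,250)–(550,415) in the crop. I'll press on in small steps and watch the y force.

Request:
send_rows:
  commands: "20 0 0.1 -0.005 0;20 0 0.1 -0.005 0;20 0 0 0 0;20 0 0 0 0"

```text
t: 14.1
tcp_pos: [0.56, 0.0626, 0.1598]
tool_rot: [-0.013, 0.967, -0.017, 0.256]
force: [-7.9, -5.5, 7.7]
finger_gap: 0.295
gripper_force: 41.7
```

Request:
send_rows:
  commands: "20 0 0.1 -0.005 0;20 0 0.1 -0.005 0;20 0 0 0 0;20 0 0 0 0"

```text
t: 14.43
tcp_pos: [0.5599, 0.0662, 0.1598]
tool_rot: [-0.013, 0.967, -0.017, 0.256]
force: [-7.7, -6.9, 7.4]
finger_gap: 0.303
gripper_force: 42.7
```

Request:
send_rows:
  commands: "20 0 0.1 -0.005 0;20 0 0.1 -0.005 0;20 0 0 0 0;20 0 0 0 0"

```text
t: 14.77
tcp_pos: [0.5597, 0.0698, 0.1598]
tool_rot: [-0.013, 0.967, -0.017, 0.256]
force: [-7.2, -9.7, 7.2]
finger_gap: 0.301
gripper_force: 43.7
```

Request:
send_rows:
  commands: "20 0 0.1 -0.005 0;20 0 0 0 0;20 0 0 0 0"

```text
t: 15.02
tcp_pos: [0.5596, 0.0716, 0.1598]
tool_rot: [-0.013, 0.967, -0.017, 0.256]
force: [-7.3, -10.7, 7.4]
finger_gap: 0.297
gripper_force: 44.2
```

```bash
python3 - <<'E'
from h import *
print(readout.sense()['force'])
a=snap('scene','s4')['pixels'][190:265,320:405,::-1]; b=snap('side','d4')['pixels'][115:190,280:365,::-1]
f=lambda i:cv2.resize(np.ascontiguousarray(i),None,fx=4.6,fy=4.6,interpolation=cv2.INTER_CUBIC)
cv2.imwrite('pics/s4c.png',np.hstack([f(a),f(b)]))
E
```

```text
[ -7.3377944  -10.72301794   7.43936125]
```

View pics/s4c.png

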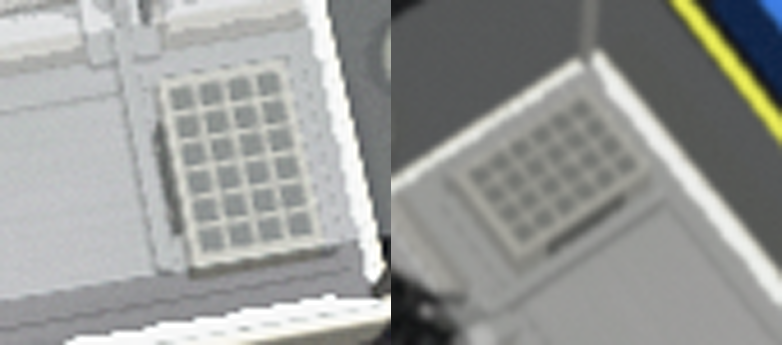

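The block sits against the stop with the pad pressed in by about 11 mm, going by the force. I'll add 1 mm for margin, then release.

Request:
send_rows:
  commands: "20 0 0.05 0 0;20 0 0 0 0;20 0 0 0 0;60 0 0 0 0;60 0 0 0 0;60 0 0 0 0;85 0 0 0 0;85 0 0 0 0;85 0 0 0 0;85 0 0 0 0;85 0 0 0 0"

```text
t: 16.03
tcp_pos: [0.5613, 0.0741, 0.1595]
tool_rot: [-0.014, 0.966, -0.017, 0.256]
force: [-0.8, -0.2, 0.5]
finger_gap: 0.996
gripper_force: 0.0
```

Request:
send_rows:
  commands: "85 0 0 -0.4 0;85 0 0 -0.6 0;85 0 0 -0.8 0;85 0 0 -0.8 0;85 0 0 -0.8 0;85 0 0 -0.8 0;85 0 0 -0.8 0;85 0 0 -0.8 0;85 0 0 0 0"

```text
t: 16.78
tcp_pos: [0.5032, 0.0772, 0.2629]
tool_rot: [-0.014, 0.966, -0.017, 0.258]
force: [-0.2, -0.3, 0.9]
finger_gap: 0.994
gripper_force: 0.0
```

```bash
python3 - <<'E'
from h import *
print(readout.sense()['force'])
a=snap('scene','s5')['pixels'][150:265,310:405,::-1]; b=snap('wrist','w5')['pixels'][80:330,200:560,::-1]
f=lambda i,k:cv2.resize(np.ascontiguousarray(i),None,fx=k,fy=k,interpolation=cv2.INTER_CUBIC)
a=f(a,3.2);b=f(b,1.35);h=max(a.shape[0],b.shape[0]);p=lambda i:np.pad(i,((0,h-len(i)),(0,0),(0,0)))
cv2.imwrite('pics/s5c.png',np.hstack([p(a),p(b)]))
E
```

```text
[-0.24712122 -0.34305115  0.85235946]
```

View pics/s5c.png

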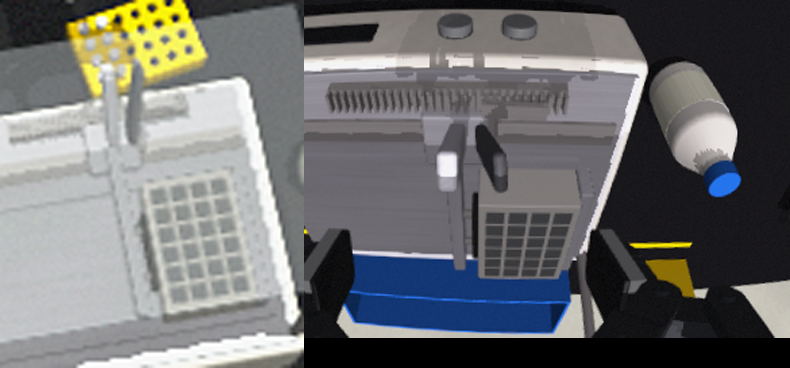

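The block is against the stop, the bystanders have not moved, and the hand is clear. The lever tip is at about (499,170) and the post cap at (447,165). I'll measure the gap between them against the free state to check that the pawl has dropped in.

```bash
python3 - <<'E'
from h import *
def wc(fn,uv,z):
    s=np.load(f'pics/{fn}.npz');K=s['intrinsics'];M=R.from_quat(s['rotation']).as_matrix()
    p=(np.array(uv)-K[:2,2])/K[0,0];th=np.linalg.norm(p);d=M@np.r_[p/th*np.sin(th),np.cos(th)]
    return (s['eye']+d*((z-s['eye'][2])/d[2])).round(4)
for uv in((447,165),(447,153),(499,173),(502,155)): print('w5',wc('w5',np.array(uv)/1.35+[200,80],.196))
f=lambda i:cv2.resize(np.ascontiguousarray(i),(390,300),interpolation=cv2.INTER_CUBIC)
a=np.load('pics/w1.npz')['pixels'][165:265,275:405,::-1]; b=np.load('pics/w5.npz')['pixels'][145:245,275:405,::-1]
sa=np.load('pics/scene0.npz')['pixels'][170:205,288:333,::-1]; sb=np.load('pics/s5.npz')['pixels'][163:198,328:373,::-1]
cv2.imwrite('pics/cmp.png',np.vstack([np.hstack([f(a),f(b)]),np.hstack([f(sa),f(sb)])]))
E
```

```text
w5 [0.5245 0.2457 0.196 ]
w5 [0.5145 0.2397 0.196 ]
w5 [0.5296 0.2977 0.196 ]
w5 [0.5129 0.2881 0.196 ]
```

View pics/cmp.png

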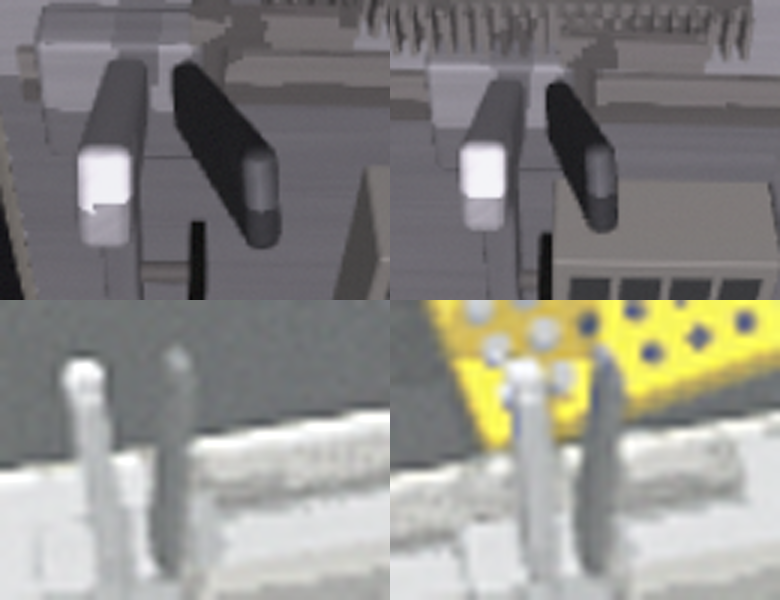

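```bash
python3 - <<'E'
from h import *
np.set_printoptions(precision=4,suppress=True)
st=readout.sense()
def cast2(fn,pts,off,z):
    s=np.load(f'pics/{fn}.npz');return cast(s,(np.array(pts,float)+.5)/8.62-.5+off,z)
for n,p,o in(('scene0',[(83,80),(177,60)],[288,170]),('s5',[(135,80),(215,60)],[328,163])):
    q=cast2(n,p,o,.196);print(n,q[:,:2],np.linalg.norm(q[1]-q[0]))
def wc(fn,uv,z):
    s=np.load(f'pics/{fn}.npz');K=s['intrinsics'];M=R.from_quat(s['rotation']).as_matrix()
    p=(np.array(uv)-K[:2,2])/K[0,0];th=np.linalg.norm(p);d=M@np.r_[p/th*np.sin(th),np.cos(th)]
    return s['eye']+d*((z-s['eye'][2])/d[2])
for fn,uvs,o in(('w1',[(105,178),(260,180),(105,240),(263,243)],[275,165]),('w5',[(93,172),(210,175),(93,225),(212,228)],[275,145])):
    q=np.array([wc(fn,np.array(u)/3+o,.196) for u in uvs]);print(fn,q[:,:2],np.linalg.norm(q[1]-q[0]),np.linalg.norm(q[3]-q[2]))
E
```

```text
scene0 [[ 0.5445 -0.0763]
 [ 0.5417 -0.0435]] 0.032915227342894635
s5 [[0.5414 0.0614]
 [0.5379 0.0897]] 0.02855812156060619
w1 [[ 0.5386 -0.0753]
 [ 0.5374 -0.0437]
 [ 0.5605 -0.0756]
 [ 0.5595 -0.0405]] 0.03158392161333115 0.03510396365828804
w5 [[0.5353 0.0623]
 [0.5346 0.0906]
 [0.5555 0.0618]
 [0.5547 0.0926]] 0.028359280594182173 0.030769142118366698
```

Request:
send_rows:
  commands: "85 0 0 0 0;85 0 0 0 0;85 0 0 0 0;85 0 0 0 0;85 0 0 0 0;85 0 0 0 0;85 0 0 0 0;85 0 0 0 0;85 0 0 0 0;85 0 0 0 0"

```text
t: 17.72
tcp_pos: [0.5037, 0.0769, 0.2602]
tool_rot: [-0.013, 0.966, -0.017, 0.256]
force: [-0.1, 1.2, 0.8]
finger_gap: 0.996
gripper_force: 0.0
```

```bash
python3 - <<'E'
from h import *
a=np.load('pics/w5.npz')['pixels']; b=snap('wrist','w6')['pixels']
# narrow strip diff and dark-lever / bright-post centroids
for n,i in(('w5',a),('w6',b)):
    c=cv2.cvtColor(i,cv2.COLOR_RGB2GRAY)[145:245,275:405]
    y,x=np.where(c[45:78,20:45]>180); print(n,'post bright',x.mean()+20,y.mean()+45)
    for r in(38,46,54,60,66): 
        row=c[r,50:80].astype(int); print(r,row.tolist()) if n=='w6' else None
print(np.abs(a.astype(int)-b)[145:245,275:405].mean(), np.abs(a.astype(int)-b).mean())
sa=np.load('pics/scene0.npz');
s=readout.sense();M=R.from_quat(s['tool_rot']).as_matrix();print(s['tcp_pos'],M,s['q'])
E
```

```text
w5 post bright 30.58008658008658 56.90909090909091
w6 post bright 30.61864406779661 59.17372881355932
38 [143, 121, 56, 30, 32, 32, 29, 33, 32, 30, 30, 28, 29, 30, 30, 46, 79, 86, 77, 88, 86, 87, 88, 88, 87, 86, 87, 87, 88, 86]
46 [105, 100, 76, 29, 30, 29, 32, 32, 29, 27, 27, 32, 32, 32, 31, 32, 31, 30, 29, 32, 42, 81, 101, 108, 107, 108, 108, 107, 107, 108]
54 [106, 106, 104, 106, 105, 76, 38, 30, 32, 31, 31, 32, 30, 32, 35, 63, 80, 89, 96, 102, 101, 98, 88, 76, 74, 87, 107, 110, 111, 111]
60 [104, 105, 105, 105, 103, 106, 107, 100, 76, 40, 30, 30, 33, 32, 31, 46, 71, 87, 97, 108, 103, 101, 95, 85, 75, 69, 101, 108, 106, 107]
66 [108, 107, 108, 106, 92, 105, 117, 120, 123, 121, 96, 64, 35, 30, 29, 33, 68, 84, 93, 104, 107, 101, 93, 86, 77, 61, 113, 121, 121, 121]
6.178282051282051 5.637020833333334
[0.50368413 0.07698222 0.26021308] [[-0.86823035 -0.01729618  0.49585975]
 [-0.03469602  0.99906217 -0.02590284]
 [-0.4949467  -0.039694   -0.86801621]] [-0.07457992  0.19506374  2.048367    0.03006209  0.37882189 -1.69819035]
```

The lever has returned only to about 0.05 rad: its tip gap is about 28.5 mm against 33 mm when free. The jaw has travelled about 137.6 mm, against 138 mm for 23 pitches, so the pawl seems to be rubbing on a tooth flank. I'll nudge the post +y with the -y finger alone, hand open and lever untouched, so the pawl can drop.

Request:
send_rows:
  commands: "85 0 0.45 0 0;85 0 0.45 0.5 0;85 0 0 0.7 0;85 0 0 0.8 0;85 0 0 0.8 0;85 0 0 0.8 0;85 0 0 0.8 0;85 0 0 0.8 0;85 0 0 0.6 0;85 0 0 0 0;85 0 0 0 0"

```text
t: 18.68
tcp_pos: [0.5608, 0.0919, 0.1582]
tool_rot: [-0.013, 0.967, -0.017, 0.256]
force: [1.0, -0.2, 0.2]
finger_gap: 0.994
gripper_force: 0.0
```

Request:
send_rows:
  commands: "85 0 0.1 0 0;85 0 0.1 0 0;85 0 0 0 0"

```text
t: 18.93
tcp_pos: [0.5608, 0.0964, 0.1595]
tool_rot: [-0.014, 0.966, -0.017, 0.257]
force: [-0.3, 0.3, -0.0]
finger_gap: 0.995
gripper_force: 0.0
```

Request:
send_rows:
  commands: "85 0 0.1 0 0;85 0 0 0 0;85 0 0 0 0"

```text
t: 19.18
tcp_pos: [0.5609, 0.098, 0.159]
tool_rot: [-0.014, 0.966, -0.017, 0.257]
force: [1.4, -0.5, 0.8]
finger_gap: 0.997
gripper_force: 0.4
```

Request:
send_rows:
  commands: "85 0 0.05 0 0;85 0 0 0 0"

```text
t: 19.35
tcp_pos: [0.561, 0.0982, 0.159]
tool_rot: [-0.013, 0.966, -0.017, 0.257]
force: [-1.7, -5.7, 3.6]
finger_gap: 0.995
gripper_force: 3.0
```

Request:
send_rows:
  commands: "85 0 0.05 0 0;85 0 0 0 0"

```text
t: 19.52
tcp_pos: [0.5609, 0.0988, 0.1589]
tool_rot: [-0.013, 0.966, -0.017, 0.256]
force: [-1.8, -9.5, 5.2]
finger_gap: 0.998
gripper_force: 4.5
```

Request:
send_rows:
  commands: "85 0 0.05 0 0;85 0 0 0 0"

```text
t: 19.68
tcp_pos: [0.5609, 0.0995, 0.1589]
tool_rot: [-0.013, 0.966, -0.018, 0.256]
force: [-3.0, -9.2, 5.0]
finger_gap: 0.995
gripper_force: 4.9
```

Request:
send_rows:
  commands: "85 0 0.03 0 0;85 0 0 0 0;85 0 0 0 0;85 0 0 0 0"

```text
t: 20.02
tcp_pos: [0.5609, 0.0997, 0.1589]
tool_rot: [-0.012, 0.966, -0.018, 0.256]
force: [-2.3, -11.9, 5.8]
finger_gap: 0.996
gripper_force: 6.1
```

```bash
cat > lev.py <<'E'
from h import *
import sys
# lever-post separation in scene view: saved beside the earlier ones for row-wise comparison
s=snap('scene',sys.argv[1]); g=lambda f:cv2.cvtColor(np.load(f'pics/{f}.npz')['pixels'],cv2.COLOR_RGB2GRAY)
M=g('s5').astype(int)[163:200,328:373]; N=g(sys.argv[1]).astype(int)[163:200,328:373]
for r in(10,13,16,20,24): print(r,'s5 ',M[r,10:34].tolist()); print(r,'now',N[r,10:34].tolist())
E
python3 lev.py s7; python3 -c "
from h import *
s=snap('wrist','w7')"
```

```text
10 s5  [230, 228, 238, 231, 186, 211, 201, 187, 149, 169, 204, 231, 228, 115, 118, 129, 141, 208, 232, 218, 190, 185, 171, 156]
10 now [107, 115, 143, 177, 157, 175, 205, 207, 195, 176, 174, 180, 182, 192, 179, 115, 120, 129, 149, 191, 178, 156, 159, 153]
13 s5  [208, 231, 230, 222, 152, 186, 187, 187, 179, 210, 226, 194, 151, 112, 121, 131, 135, 134, 136, 119, 119, 114, 108, 111]
13 now [113, 114, 143, 178, 161, 171, 190, 187, 176, 171, 180, 166, 158, 152, 116, 117, 125, 132, 122, 109, 108, 103, 104, 108]
16 s5  [133, 180, 207, 175, 161, 187, 186, 184, 166, 127, 121, 115, 116, 117, 126, 126, 180, 243, 244, 247, 243, 230, 234, 236]
16 now [129, 132, 146, 169, 154, 155, 190, 190, 176, 130, 116, 104, 112, 134, 123, 122, 129, 142, 171, 190, 181, 191, 219, 191]
20 s5  [198, 211, 215, 193, 171, 174, 187, 186, 183, 181, 185, 158, 115, 120, 129, 134, 154, 184, 209, 205, 195, 182, 182, 169]
20 now [202, 202, 203, 218, 219, 154, 190, 188, 184, 172, 171, 168, 146, 117, 122, 128, 133, 152, 177, 176, 171, 169, 162, 164]
24 s5  [190, 188, 189, 174, 175, 159, 187, 187, 183, 183, 200, 139, 117, 124, 129, 134, 160, 158, 166, 170, 178, 186, 183, 186]
24 now [172, 169, 171, 162, 171, 164, 185, 190, 190, 189, 181, 171, 131, 119, 126, 132, 136, 158, 167, 172, 182, 182, 186, 188]
```

The lever has moved out relative to the post by about 1.3 px, or 4 mm, so the pawl has dropped. I'll back off gently.

Request:
send_rows:
  commands: "85 0 -0.03 0 0;85 0 -0.03 0 0;85 0 -0.05 0 0;85 0 -0.05 0 0;85 0 -0.1 0 0;85 0 -0.3 0 0;85 0 -0.5 0 0;85 0 -0.4 0 0;85 0 0 -0.6 0;85 0 0 -0.8 0;85 0 0 -0.8 0;85 0 0 -0.8 0;85 0 0 -0.8 0;85 0 0 -0.8 0;85 0 0 -0.8 0;85 0 0 -0.5 0;85 0 0 0 0;85 0 0 0 0"

```text
t: 21.62
tcp_pos: [0.5027, 0.0757, 0.2623]
tool_rot: [-0.014, 0.966, -0.017, 0.257]
force: [1.4, -0.2, -0.3]
finger_gap: 0.999
gripper_force: 0.0
```

```bash
python3 lev.py s8; python3 - <<'E'
from h import *
snap('wrist','w8')
f=lambda i:cv2.resize(np.ascontiguousarray(i),(390,300),interpolation=cv2.INTER_CUBIC)
a=np.load('pics/w5.npz')['pixels'][145:245,275:405,::-1]; b=np.load('pics/w8.npz')['pixels'][145:245,275:405,::-1]
sa=np.load('pics/s5.npz')['pixels'][163:198,328:373,::-1]; sb=np.load('pics/s8.npz')['pixels'][163:198,328:373,::-1]
cv2.imwrite('pics/cmp2.png',np.vstack([np.hstack([f(a),f(b)]),np.hstack([f(sa),f(sb)])]))
E
```

```text
10 s5  [230, 228, 238, 231, 186, 211, 201, 187, 149, 169, 204, 231, 228, 115, 118, 129, 141, 208, 232, 218, 190, 185, 171, 156]
10 now [230, 228, 239, 231, 187, 208, 205, 191, 158, 171, 200, 228, 231, 227, 119, 115, 129, 128, 176, 220, 192, 182, 173, 155]
13 s5  [208, 231, 230, 222, 152, 186, 187, 187, 179, 210, 226, 194, 151, 112, 121, 131, 135, 134, 136, 119, 119, 114, 108, 111]
13 now [211, 230, 230, 220, 152, 186, 188, 182, 206, 228, 224, 200, 177, 145, 119, 129, 132, 130, 127, 121, 118, 111, 110, 107]
16 s5  [133, 180, 207, 175, 161, 187, 186, 184, 166, 127, 121, 115, 116, 117, 126, 126, 180, 243, 244, 247, 243, 230, 234, 236]
16 now [133, 179, 208, 175, 158, 187, 189, 184, 167, 125, 123, 113, 112, 118, 123, 125, 126, 188, 248, 247, 243, 230, 232, 235]
20 s5  [198, 211, 215, 193, 171, 174, 187, 186, 183, 181, 185, 158, 115, 120, 129, 134, 154, 184, 209, 205, 195, 182, 182, 169]
20 now [199, 203, 215, 187, 170, 169, 188, 184, 183, 184, 193, 181, 132, 120, 122, 130, 140, 162, 185, 208, 203, 189, 181, 177]
24 s5  [190, 188, 189, 174, 175, 159, 187, 187, 183, 183, 200, 139, 117, 124, 129, 134, 160, 158, 166, 170, 178, 186, 183, 186]
24 now [193, 192, 188, 176, 176, 157, 188, 187, 181, 183, 212, 176, 116, 125, 130, 130, 137, 162, 169, 169, 179, 185, 183, 184]
```

View pics/cmp2.png

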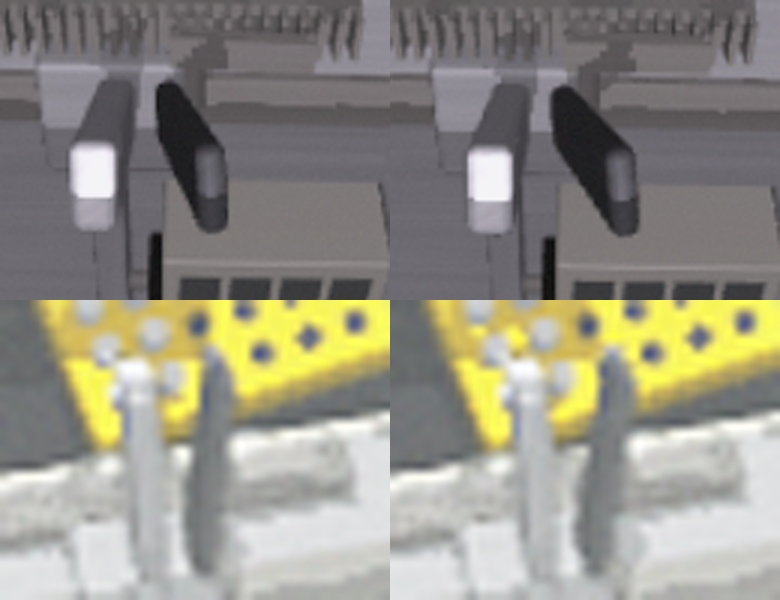

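The lever now stands fully out: its tip gap is about 31.3 mm, against 31.6 mm in the free state in the same wrist view. The post is unchanged and the hand is clear.

```bash
python3 -c "
from h import *
print(sign_off())"
```

```text
the job is handed in; nothing more can be done
None
```

I clamped the block against the end stop and handed the job in at about 22 s of the 37 s allowed. The sign-off returned no verdict. By my own estimates the spring pad was pressed in about 10 mm and the lock lever had sprung back to about 0.01 rad. It first hung at about 0.05 rad after release and needed a small extra push on the jaw to drop in. The hand is clear and no bystander was touched.

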